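# Turn the leaf of a clay sample book

### The job

Turn the page of the clay sample book with gentle fingertip pushes only: nothing is to be pinched, lifted or carried. First push the low round tin off the book's bare page until it stands upright and flat on the table; then push the raised stiff leaf over its spine until it lies flat on that bare page. Leave everything else on the bench where it stands.

Things in the scene. Friction and masses are not known exactly. Their poses are not given: they have to be found in the camera images.
- book: The sample book: a fixed wooden board lying on the table, 280 mm long (its x), 160 mm wide (its y), 8 mm thick; origin at the centre of its underside, x pointing away from the robot, z up. The near half (x below 0) carries glued clay chips; the far half (x above 0) is the bare page, flat, its top 8 mm above the table.
- spine (a point): Middle of the hinge axis: on the book's centre line, 14.5 mm above the table, the axis running along the book's y. The metal spine rings round it reach 21 mm above the table.
- leaf (a joint): Angle of the stiff plywood leaf about the spine, rad: 0 = flat on the near half, 1.57 = upright, 3.14 = flat on the far half, where it stops. It starts leaning at 0.8 to 1.2 over the near half. The hinge is stiff (0.11 N m friction): the leaf stays wherever it is left, and 1 to 2 N at the free edge turns it. Leaf about 120 g.
- leaf_edge (a point): Middle of the leaf's free edge, at mid-thickness, 120 mm from the hinge axis. The leaf is 140 mm wide along the spine, 5 mm thick, with round clay chips 2.5 mm high on both faces, all within 85 mm of the hinge axis; the strip from there to the edge is smooth. Fingers pointing down or leaning a little, their tips 15 to 25 mm below this edge, turn it when they follow its arc.
- tin: Low round closed aluminium tin, 49 mm in diameter, 28 mm high, about 90 g, loose; origin at the centre of its underside, z up. It starts standing on the bare page, and the leaf cannot lie flat while it is there. There is free table at both sides of the page (along book y), at least 70 mm wide.
- tumbler: Glass tumbler, 68 mm wide at the rim, 100 mm high; a bystander, to be left where it stands. Origin at the centre of its underside.
- jar: Small lidded glass jar, 42 mm wide, 60 mm high; a bystander, to be left where it stands. Origin at the centre of its underside.
- square_cutter: Square steel clay cutter, 45 mm wide, 30 mm high, open; a bystander, to be left where it stands. Origin at the centre of its underside.
- round_cutter: Round steel clay cutter, 60 mm wide, 28 mm high, open; a bystander, to be left where it stands. Origin at the centre of its underside.
- brush: Brush with a wooden handle, 160 mm long, lying flat; a bystander, to be left where it stands. Origin at the centre of its underside.
- clay_block: Flat block of clay, 56 mm square, 16 mm high; a bystander, to be left where it stands. Origin at the centre of its underside.
Things that resemble listed ones, but are neither listed nor needed, are in the scene too. Leave any blue or pink look-alike of the tin alone.

How it is judged:
By the outcome, as a careful person would: the job done as asked, in the order asked, and still so for the second after the job is handed in, with the robot touching nothing.
It also fails if it takes over 53 s, if anything falls off the work surface, if the arm or the gripper's body presses on something with over 40 N, if the wrist force passes 120 N, or if a joint passes its speed limit or range.

### The arm

A 6-joint arm with a two-finger parallel gripper is mounted at the origin on the work surface. World frame = base frame: x ahead of the robot, y to its left, z up, the work surface at z = 0. Lengths are in m, angles in rad, forces in N, time in s.
With the tool pointing down it reaches from about 0.275 to 0.875 m from the base axis. Payload 12.5 kg.
Tool frame: the origin (TCP) lies at the very end of the fingers, on their centre line; the grasp point (between the pads) lies 19 mm behind it; x points along the fingers, y is the direction in which the jaws open and shut, and the axes are right-handed (so a half turn about x gives the same grasp; the last joint's range is limited). The gripper opens to 85 mm and grips with 20 to 120 N. Pads are 22 mm wide; open, the fingers measure 114 mm over their backs; the gripper's body (76 mm by 85 mm) begins 54 mm behind the grasp point. The pads swing forward as they close: fully open they stand 13 mm farther back than shut.
Start: joints at [1.114, 0.351, 1.652, -0, 1.139, -0.085], TCP at [0.2, 0.512, 0.231] pointing down, gripper open.
Joint ranges: [-2.75, 2.75], [-0.79, 2.1], [0.01, 2.65], [-1.57, 4.71], [0.07, 3.14], [-2.87, 2.87]. Speed limits (rad/s): [2.22, 2.22, 2.79, 3.14, 3.14, 3.14].

### API

Orientations are given as a 3x3 rotation matrix whose columns are the frame's x, y, z axes.
In Python, from bench import manip gives the robot as it stands. Calls block until the motion is done:
- manip.move_ptp(position, orientation): joint-space move of the TCP to a pose.
- manip.move_l(position, attitude=None, max_speed=0.15): straight line of the TCP; attitude=None keeps the orientation; max_speed is the mean speed in m/s.
- manip.move_j(angles): joint-space move.
- manip.set_gripper(opening, effort=None): opening from 0.0 (shut) to 1.0 (fully open); effort is the grip in N (None keeps the last); returns when the fingers have stopped.
- manip.dwell(seconds).
- manip.inverse_kinematics(position, orientation): joint angles nearest the present ones, or None.
- manip.grab_frame(name): name is "scene" or "top" or "wrist"; returns (picture, depth): 400x640x3 uint8, red, green, blue; 400x640 float32, m along the optical axis (not along the pixel's ray), 0 where there is no reading.
- manip.get_calibration(name): a dict with "camera_matrix" (3x3 intrinsics, pixels), "R" (3x3) and "t" (3): a world point X has camera coordinates R X + t. Camera axes: x right, y down, z forward; pixel columns grow to the right and rows downward; lengths in m; the calibration is good to about 2 mm. A picture is of the moment at which its call begins: read the wrist's pose just before it. get_calibration takes no time and is no camera call; for the wrist camera it gives the pose at the moment of the call.
A pose or a line that the arm cannot do raises manip.Unreachable and nothing moves.
- manip.sign_off(): hands the job in, once; it reports no verdict.
Trained networks look in the newest picture that a camera, given by its name, has taken for a name from the list of things; names that differ only in an ending like _2 or _b are one class to them, and where a whole thing is asked for, a point or a joint stands for the part that bears it (a point fixed in the world has none). Each returns a list of dicts, best first, with "confidence" (0 to 1); they miss things now and then, are a little off and sometimes report something else, mostly with a low value. They report only what shows in the picture. A call takes as long as a camera call. They do not tell look-alikes from the thing itself.
- manip.look_for(camera, name): "at" ([x, y, z] in m, in world coordinates, good to about 4 mm: the middle of the surface that is visible of it).
Readings, each from a call of its own:
- manip.current_time(): time.
- manip.current_qpos(): joint angles.
- manip.current_joint_vel(): joint speeds.
- manip.current_joint_torque(): joint torques, N m.
- manip.current_ee_pos(): TCP position.
- manip.current_tcp_rot(): TCP orientation.
- manip.current_force(): force on the tool from outside, world axes, zero at the start.
- manip.current_ft_torque(): the same for the moment, N m.
- manip.current_grip_width(): opening from 0.0 (shut) to 1.0 (fully open).
Only numpy, scipy, OpenCV 4.12 (cv2) and the standard library are available. Lean on these libraries where they do the work, as an engineer would, in place of code of your own. Each camera call takes 0.05 s, during which the arm holds its last target. There are 200 camera calls.

## Working session

There is one attempt and no reset: what is moved stays moved. The work goes in short steps, each a Python script; the robot and the scene stay as the last script left them, time stands still between calls to the robot, and variables do not carry over. Pictures are saved under pics/ and viewed, about 8 in all and at most 12, crops included, and the job is handed in when it is done.

```bash
mkdir -p pics; ls; python3 - <<'E'
from bench import manip as m
import cv2,numpy as np
ims=[]
for c in ("scene","top"):
    p,d=m.grab_frame(c); cv2.imwrite(f"pics/{c}0.png",p[:,:,::-1]); np.save(f"pics/{c}0.npy",d)
    k=m.get_calibration(c); print(c,np.round(-k["R"].T@k["t"],3),np.round(k["R"][2],2))
    for n in ("book","spine","leaf","leaf_edge","tin","tumbler","jar","square_cutter","round_cutter","brush","clay_block"):
        try: print(n,[(np.round(r["at"],3).tolist(),round(r["confidence"],2)) for r in m.look_for(c,n)[:4]])
        except Exception as e: print(n,e)
print(m.current_time())
E
```

```text
pics
scene [ 1.339 -0.743  0.97 ] [-0.51  0.54 -0.67]
book [([0.577, -0.167, 0.005], 0.88), ([0.574, 0.01, 0.071], 0.44)]
spine [([0.773, -0.231, 0.019], 0.72), ([0.576, -0.171, 0.011], 0.62)]
leaf [([0.548, -0.153, 0.07], 0.68), ([0.572, 0.011, 0.072], 0.5)]
leaf_edge [([0.552, -0.15, 0.069], 0.8)]
tin [([0.748, -0.407, 0.026], 0.94), ([0.645, -0.167, 0.035], 0.64), ([0.785, -0.003, 0.03], 0.56)]
tumbler []
jar [([0.478, -0.332, 0.044], 0.85)]
square_cutter [([0.601, -0.404, 0.017], 0.6)]
round_cutter [([0.796, -0.095, 0.014], 0.67)]
brush [([0.771, -0.233, 0.023], 0.75)]
clay_block []
top [0.404 0.013 1.12 ] [ 0.2  -0.01 -0.98]
book [([0.566, -0.144, 0.008], 0.86)]
spine [([0.564, -0.145, 0.007], 0.6)]
leaf [([0.545, -0.143, 0.08], 0.63)]
leaf_edge [([0.541, -0.145, 0.081], 0.81)]
tin [([0.775, 0.009, 0.026], 0.84), ([0.737, -0.397, 0.024], 0.6), ([0.632, -0.162, 0.037], 0.53)]
tumbler []
jar [([0.462, -0.324, 0.056], 0.58)]
square_cutter [([0.595, -0.41, 0.021], 0.62)]
round_cutter [([0.8, -0.094, 0.02], 0.52)]
brush [([0.761, -0.227, 0.02], 0.86), ([0.462, -0.323, 0.058], 0.17)]
clay_block [([0.68, 0.098, 0.016], 0.7), ([0.464, -0.32, 0.06], 0.3)]
1.2
```

View pics/scene0.png

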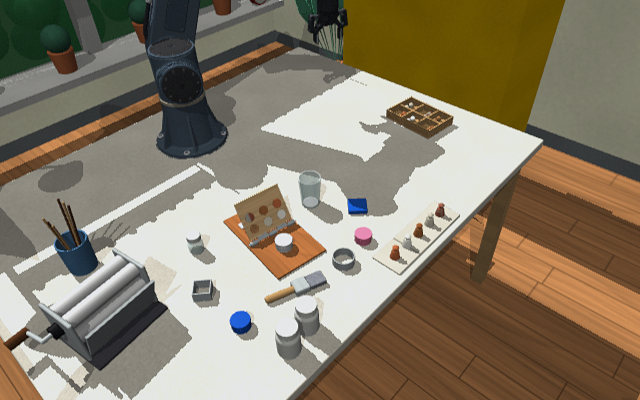

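View pics/top0.png

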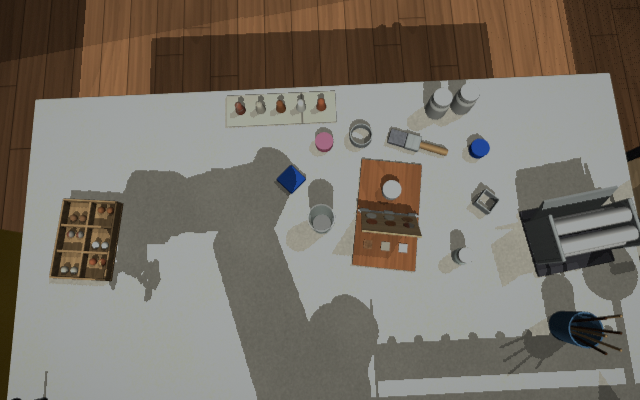

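Scene: book at about (275,243) with the white tin on its far half at (284,241) and the leaf at (262,212). Top: book corners near (360,158), (422,162), (352,266), (415,270), tin (391,189), leaf (390,222), tumbler (321,218). The blue tin (479,148) and pink tin (324,141) are look-alikes. Free table lies to both sides of the page.

```bash
cat > h.py <<'E'
import numpy as np,cv2
from bench import manip as m
def cloud(c,d,k=None):
    k=k or m.get_calibration(c); K=k["camera_matrix"]; v,u=np.mgrid[0:d.shape[0],0:d.shape[1]]
    P=np.stack([(u-K[0,2])/K[0,0]*d,(v-K[1,2])/K[1,1]*d,d],-1)
    W=(P-k["t"])@k["R"]; W[d==0]=np.nan; return W
def onplane(c,mask,z,k=None):
    k=k or m.get_calibration(c); K=k["camera_matrix"]; v,u=np.nonzero(mask)
    r=np.stack([(u-K[0,2])/K[0,0],(v-K[1,2])/K[1,1],np.ones(len(u))],-1)@k["R"]; o=-k["R"].T@k["t"]
    return (o+r*((z-o[2])/r[:,2])[:,None])[:,:2]
E
python3 - <<'E'
from h import *
for c in ("scene","top"):
    p=cv2.imread(f"pics/{c}0.png"); d=np.load(f"pics/{c}0.npy"); W=cloud(c,d)
    hsv=cv2.cvtColor(p,cv2.COLOR_BGR2HSV); x,y,z=W[...,0],W[...,1],W[...,2]
    reg=(x>.4)&(x<.73)&(y>-.27)&(y<-.05)
    bk=reg&(z<.016)&(z>-.006)&(hsv[...,1]>90)&(hsv[...,0]<25)
    n,l,s,_=cv2.connectedComponentsWithStats(bk.astype(np.uint8)); 
    q=onplane(c,bk,.008); r=cv2.minAreaRect(q.astype(np.float32)); print(c,"book",r,np.nanmedian(z[bk]))
    for nm,rg in (("tin",reg&(x>.585)&(z>.028)&(z<.06)&(hsv[...,1]<60)),("leaf",reg&(x<.60)&(z>.03))):
        a=W[rg]; print(nm,len(a),np.median(a,0).round(4),np.percentile(a,[2,98],axis=0).round(4).tolist())
        if nm=="tin": t=rg&(z>np.percentile(a[:,2],50)-.003); b=onplane(c,t,.036); print("  circle",cv2.minEnclosingCircle(b.astype(np.float32)),b.mean(0))
        else:
            cc=a.mean(0); vv=np.linalg.svd(a-cc,full_matrices=False)[2]; print("  plane n",vv[2].round(3),cc.round(4))
            e=a[a[:,2]>np.percentile(a[:,2],98)-.004]; print("  edge",e.mean(0).round(4),e.min(0),e.max(0))
    # tall things near
    for nm,cx,cy in (("tumbler",.56,.01),("clay",.68,.1)):
        rg=(np.hypot(x-cx,y-cy)<.07)&(z>.008)&(z<.12); a=W[rg]; print(nm,len(a),np.percentile(a,[2,50,98],axis=0).round(3).tolist())
E
```

```text
scene book ((0.5806167125701904, -0.1493612676858902), (0.16002272069454193, 0.28244224190711975), 81.26134490966797) 0.009149774043114402
tin 214 [ 0.6413 -0.1635  0.0368] [[0.6161, -0.1847, 0.0295], [0.6624, -0.14, 0.0417]]
  circle ((0.6401789784431458, -0.16298560798168182), 0.026488086208701134) [ 0.63916982 -0.16156574]
leaf 1787 [ 0.5445 -0.148   0.0758] [[0.5123, -0.2115, 0.0323], [0.5781, -0.0779, 0.1162]]
  plane n [-0.819  0.126 -0.56 ] [ 0.5447 -0.1469  0.075 ]
  edge [ 0.5187 -0.1429  0.1152] [ 0.50582568 -0.20967152  0.11224052] [ 0.5349297  -0.07118672  0.11971772]
tumbler 722 [[0.534, -0.011, 0.011], [0.574, 0.012, 0.073], [0.596, 0.052, 0.103]]
clay 276 [[0.651, 0.062, 0.009], [0.687, 0.093, 0.017], [0.719, 0.126, 0.021]]
top book ((0.579931378364563, -0.14619088172912598), (0.15879027545452118, 0.2792380750179291), 81.21955108642578) 0.007456148475881509
tin 283 [ 0.6372 -0.1575  0.0352] [[0.6154, -0.179, 0.0305], [0.6592, -0.1357, 0.0396]]
  circle ((0.6376424431800842, -0.15736687183380127), 0.02439243346452713) [ 0.63746209 -0.15727247]
leaf 1125 [ 0.5402 -0.1399  0.0825] [[0.509, -0.2062, 0.0338], [0.5753, -0.0728, 0.1159]]
  plane n [ 0.812 -0.126  0.569] [ 0.5409 -0.1397  0.0799]
  edge [ 0.5169 -0.1349  0.1145] [ 0.50367178 -0.20504015  0.1120962 ] [ 0.5309789  -0.06925271  0.12049432]
tumbler 425 [[0.532, -0.006, 0.009], [0.578, 0.026, 0.076], [0.595, 0.056, 0.102]]
clay 446 [[0.652, 0.07, 0.01], [0.683, 0.1, 0.016], [0.714, 0.133, 0.02]]
```

```bash
cat >> h.py <<'E'
C=np.array([.580,-.148]); YAW=np.deg2rad(-8.75)
BX=np.array([np.cos(YAW),np.sin(YAW)]); BY=np.array([-BX[1],BX[0]])
def W(xb,yb,z): return [*(C+xb*BX+yb*BY),z]
def B(p): d=np.array(p[:2])-C; return np.round([d@BX,d@BY],4)
def down(jaw):  # fingers down, jaw axis along 2-vector
    x=np.array([0,0,-1.]); y=np.array([*jaw,0.]); return np.column_stack([x,y,np.cross(x,y)])
E
python3 - <<'E'
from h import *
q0=m.current_qpos()
best=[]
for s in(1,-1):
    q=m.inverse_kinematics(W(.06,.055,.16),down(s*BX)); print(s,None if q is None else np.round(q,2)); 
    q2=m.inverse_kinematics(W(-.09,0,.15),down(s*BY)); print(' leaf',None if q2 is None else np.round(q2,2))
    if q is not None: best.append((np.abs(np.array(q)-q0).max(),s))
s=min(best)[1]; print("use",s, np.round(m.current_tcp_rot(),2).tolist())
m.set_gripper(0.35)
m.move_ptp(W(.06,.055,.16),down(s*BX))
k=m.get_calibration("wrist"); p,d=m.grab_frame("wrist"); cv2.imwrite("pics/w1.png",p[:,:,::-1])
print([(np.round(r["at"],3).tolist(),B(r["at"]),round(r["confidence"],2)) for r in m.look_for("wrist","tin")])
P=cloud("wrist",d,k); x,y,z=P[...,0],P[...,1],P[...,2]
rg=(np.hypot(x-.639,y+.16)<.04)&(z>.028)&(z<.045); a=P[rg]
if len(a): print(len(a),np.median(a,0),B(np.median(a,0)),np.percentile(a,[2,98],axis=0).round(4).tolist())
print(m.current_time(),m.current_grip_width(),m.current_force(),m.current_ee_pos())
E
```

```text
1 [-0.23  0.61  1.42 -0.    1.11 -0.08]
 leaf [-0.36  0.38  1.83 -0.    0.93 -1.78]
-1 None
 leaf [-0.36  0.38  1.83 -0.    0.93  1.37]
use 1 [[0.0, 0.36, 0.93], [0.0, 0.93, -0.36], [-1.0, 0.0, 0.0]]
[([0.638, -0.153, 0.034], array([0.0584, 0.0039]), 0.75), ([0.753, -0.382, 0.01], array([ 0.2066, -0.2051]), 0.63), ([0.776, 0.007, 0.028], array([0.1706, 0.1829]), 0.59)]
2030 [ 0.63952078 -0.15838858  0.03681941] [ 0.0604 -0.0012] [[0.6178, -0.182, 0.0303], [0.6611, -0.1373, 0.0381]]
4.575 0.34879994788705637 [-0.36905147 -0.17546802 -1.0519418 ] [ 0.64778062 -0.10206168  0.16013456]
```

View pics/w1.png

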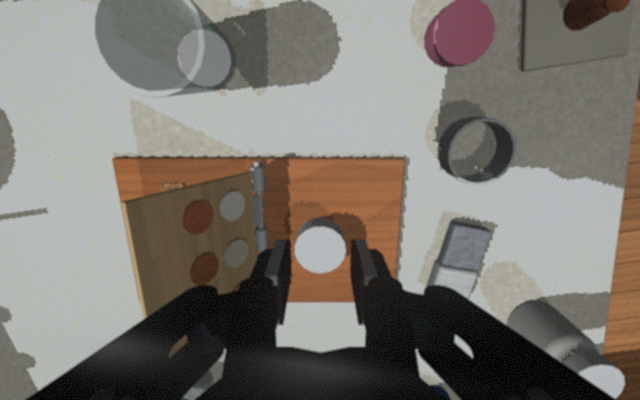

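The wrist view shows the tin at (320,248), between and ahead of the fingers, with the leaf on the left, the tumbler at (150,45) and nothing around the -y side. It agrees with the other two views: tin at book (0.060, -0.001), top at 0.036.

```bash
python3 - <<'E'
from h import *
m.move_l(W(.06,.055,.013),max_speed=.12)
print("down",m.current_force().round(2),np.round(m.current_ee_pos(),4))
for y in (.03,0,-.03,-.06,-.0875):
    m.move_l(W(.06,y,.013),max_speed=.06); print(y,m.current_force().round(2))
m.move_l(W(.06,-.078,.013),max_speed=.06)
m.move_l(W(.06,-.078,.16),max_speed=.15)
m.set_gripper(0.0)
m.move_ptp(W(-.11,0,.19),down(BY))
for c in("top","scene"):
    p,d=m.grab_frame(c); np.save(f"pics/{c}2.npy",d); cv2.imwrite(f"pics/{c}2.png",p[:,:,::-1])
    P=cloud(c,d); t=W(.06,-.118,0); x,y,z=P[...,0],P[...,1],P[...,2]
    rg=(np.hypot(x-t[0],y-t[1])<.06)&(z>.018)&(z<.06)&(y<-.21); a=P[rg]
    if len(a): print(c,len(a),np.median(a,0).round(4),B(np.median(a,0)),np.percentile(a,[2,98],axis=0).round(4).tolist())
cv2.imwrite("pics/v2.png",np.vstack([cv2.resize(cv2.imread("pics/top2.png")[110:290,260:520],None,fx=2,fy=2)[:300],cv2.resize(cv2.imread("pics/scene2.png")[160:310,180:440],None,fx=2,fy=2)]))
print(m.current_time(),m.current_ee_pos())
E
```

```text
down [-0.22  0.57  0.17] [ 0.6481 -0.1029  0.0138]
0.03 [0.03 0.35 0.29]
0 [-0.41 -0.03  0.47]
-0.03 [-0.03  0.66 -0.34]
-0.06 [-0.01 -0.25 -0.37]
-0.0875 [-0.04 -0.27  0.55]
top 289 [ 0.6201 -0.2717  0.0273] [ 0.0584 -0.1162] [[0.5981, -0.2941, 0.0219], [0.6419, -0.2498, 0.0319]]
scene 256 [ 0.6241 -0.2783  0.0287] [ 0.0634 -0.122 ] [[0.5982, -0.2995, 0.0197], [0.646, -0.2548, 0.0336]]
12.3583 [ 0.47159386 -0.13147832  0.18994188]
```

View pics/v2.png

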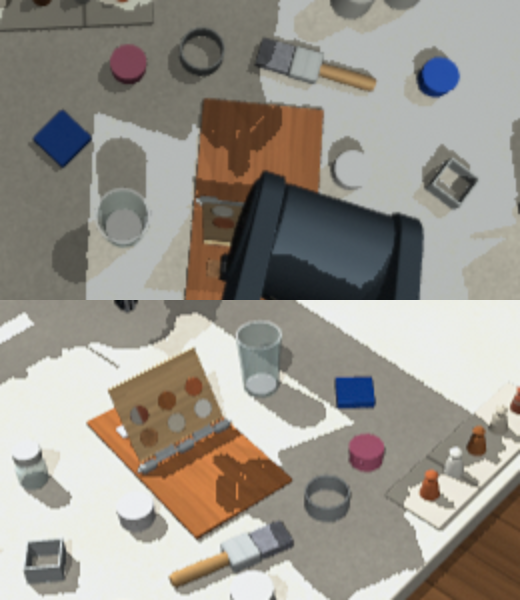

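The tin stands at book y of about -0.119, top at 0.028 m, so it is flat on the table, about 14 mm clear of the board (top crop (350,170), scene crop (135,510)). The bystanders look unmoved. Next is the leaf.

```bash
python3 - <<'E'
from h import *
H=.0145
def tip(th):
    ex,ez=-np.cos(th),np.sin(th); tx,tz=np.sin(th),np.cos(th)
    if th<np.pi/2: x=.12*ex-.0025*tx; z=H+.12*ez-.0025*tz-.02
    else:
        s=.10+.008*(th-np.pi/2)/(np.pi/2); x=s*ex-.0025*tx; z=H+s*ez-.0025*tz
    return x-.011,z
m.move_l(W(-.115,0,.10),max_speed=.12)
F=[]
for th in np.concatenate([np.linspace(.9,2.95,14)]):
    x,z=tip(th); m.move_l(W(x,0,z),max_speed=.07); f=m.current_force(); F.append((round(th,2),f.round(1).tolist()))
    if np.linalg.norm(f)>20: print("STOP"); break
print(F); print(m.current_time(),np.round(m.current_ee_pos(),4))
p,d=m.grab_frame("scene"); cv2.imwrite("pics/v3.png",cv2.resize(p[120:330,140:460,::-1],None,fx=2,fy=2))
E
```

```text
[(np.float64(0.9), [-0.5, -0.8, 0.1]), (np.float64(1.06), [0.3, 0.2, 0.1]), (np.float64(1.22), [-0.5, -0.3, 1.1]), (np.float64(1.37), [0.2, 0.2, 0.3]), (np.float64(1.53), [0.7, 0.2, -0.2]), (np.float64(1.69), [-0.8, -0.9, -0.1]), (np.float64(1.85), [0.4, -0.0, -0.2]), (np.float64(2.0), [0.8, 0.2, -0.3]), (np.float64(2.16), [-0.8, 0.1, -0.1]), (np.float64(2.32), [0.6, 0.2, -0.2]), (np.float64(2.48), [0.6, -0.1, -0.6]), (np.float64(2.63), [-0.4, -0.3, 0.1]), (np.float64(2.79), [-0.3, -0.6, 0.3]), (np.float64(2.95), [-0.8, 0.2, 0.8])]
18.975 [ 0.6723 -0.1622  0.0366]
```

View pics/v3.png

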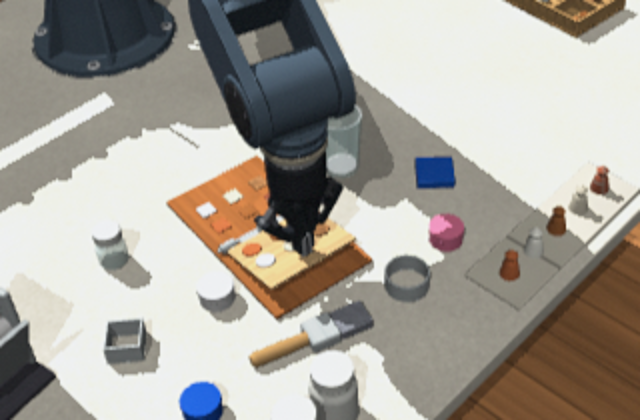

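The leaf has swung over and leans just above the bare page, with the fingertips on it at (305,245). Next I press it flat gently, under force control.

```bash
python3 - <<'E'
from h import *
x=.108-.011
m.move_l(W(x,0,.024),max_speed=.05)
L=[]
for z in np.arange(.0225,.0115,-.001):
    m.move_l(W(x,0,z),max_speed=.03); f=np.mean([m.current_force() for _ in range(3)],0); L.append((round(z,4),f.round(1).tolist()))
    if f[2]>5: break
print(L,np.round(m.current_ee_pos(),4))
m.move_l(W(x,0,.06),max_speed=.1); 
m.move_ptp(W(-.22,.12,.25),down(BY))
for c in("top","scene"):
    p,d=m.grab_frame(c); cv2.imwrite(f"pics/{c}4.png",p[:,:,::-1]); P=cloud(c,d); bb=np.stack([(P[...,:2]-C)@BX,(P[...,:2]-C)@BY],-1)
    for lo,hi in((.02,.05),(.05,.085),(.09,.115),(.125,.137)):
        r=(bb[...,0]>lo)&(bb[...,0]<hi)&(abs(bb[...,1])<.06)&(P[...,2]<.2); print(c,lo,r.sum(),np.nanmedian(P[...,2][r]).round(4))
cv2.imwrite("pics/v4.png",np.vstack([cv2.resize(cv2.imread("pics/top4.png")[110:290,260:520],None,fx=2,fy=2)[:300],cv2.resize(cv2.imread("pics/scene4.png")[160:310,180:440],None,fx=2,fy=2)]))
print(m.current_time())
E
```

```text
[(np.float64(0.0225), [-0.9, -0.4, -0.3]), (np.float64(0.0215), [0.4, 0.0, 0.5]), (np.float64(0.0205), [0.1, 0.5, -0.6]), (np.float64(0.0195), [0.2, -0.1, -0.5]), (np.float64(0.0185), [0.9, 0.6, 0.2]), (np.float64(0.0175), [-0.3, -0.3, -0.1]), (np.float64(0.0165), [-1.7, 0.7, 4.7]), (np.float64(0.0155), [-5.7, 1.8, 12.5])] [ 0.676  -0.1628  0.0169]
top 0.02 529 0.0174
top 0.05 606 0.0175
top 0.09 420 0.0164
top 0.125 198 0.0074
scene 0.02 332 0.0192
scene 0.05 421 0.0193
scene 0.09 475 0.0166
scene 0.125 223 0.0079
23.5833
```

View pics/v4.png

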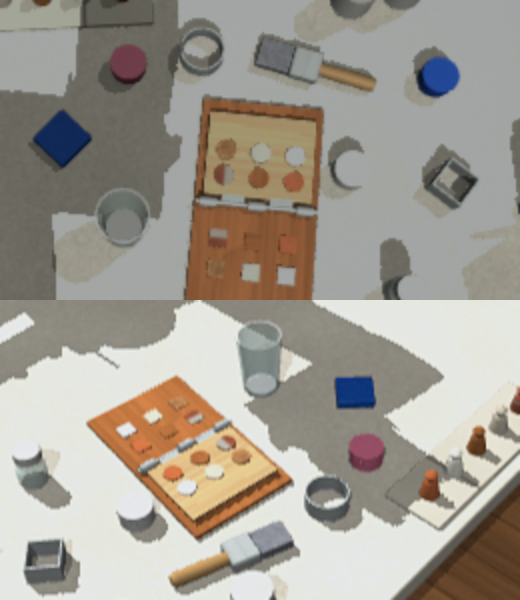

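The leaf lies flat: its face stands 0.0165 m high against 0.017 expected, in both views. The tin is upright beside the board, and the bystanders sit at the same pixels as before. I'm handing in.

```bash
python3 -c "
from bench import manip as m
print(m.sign_off(),m.current_time())"
```

```text
the job is handed in; nothing more can be done
the job is handed in; nothing more can be done
```

The page is turned and the job is handed in, at about 24 s on the robot's clock against the 53 s limit. No verdict was reported.

- **Tin:** I pushed it sideways (book −y) off the bare page with both fingers, jaws partly open and never closed on it. It stands upright and flat on the table about 14 mm clear of the board, with its top at 0.028 m. Contact forces stayed under about 1 N.
- **Leaf:** I pushed it over the spine with the closed fingertips following its arc, then pressed it down gently until it reached its stop. The last press peaked at about 14 N on the wrist, more than the 5 N I had set as the stopping point.
- **Last checks:** The top and scene cameras put the leaf's smooth strip at 0.0164 and 0.0166 m, against 0.017 m expected for flat. The bystanders I could see were where they had been, by eye in the pictures. The arm was clear of everything.
- **Disagreements:** The two fixed cameras differed by about 5 mm on the tin's position, which is well within the clearance. No check failed.

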